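# Close a watch pressure-test chamber by tightening its cover screws crosswise

## Robot

A 6-joint arm with a two-finger parallel gripper is mounted at the origin on a cart in front of the work surface, level with it; the furniture and walls round the work are solid. World frame = base frame: x ahead of the robot, y to its left, z up, the work surface at z = 0. Lengths are in m, angles in degrees, forces in N, time in s.
With the tool pointing down it reaches from about 0.375 to 0.925 m from the base axis. Payload 5.7 kg.
Tool frame: the origin (TCP) lies midway between the tips of the shut fingers; the grasp point (between the pads) lies 19 mm behind it; z points along the fingers, y is the line along which they close (so a half turn about z gives the same grasp; the last joint's range is limited). The gripper opens to 88 mm and grips with 3 to 60 N. Pads are 20 mm wide; open, the fingers measure 115 mm over their backs; the gripper's body (75 mm by 178 mm) begins 61 mm behind the grasp point.
Start: joints at [66.285, 20.558, 86.54, -0, 72.909, -6.595], TCP at [0.177, 0.573, 0.223] pointing down, gripper open.
Joint ranges: [-170.27, 170.27], [-57.76, 135], [12.27, 136.19], [-55.21, 235.2], [11.17, 155.16], [-170.74, 170.74]. Speed limits (degrees/s): [136.94, 136.94, 180, 180, 180, 180].

## Interface

Orientations are given as a 3x3 rotation matrix whose columns are the frame's x, y, z axes.
In Python, from plant import * gives the robot as it stands. Calls block until the motion is done:
- move_pose(position, orientation): joint-space move of the TCP to a pose.
- movel(position, velocity=0.15, attitude=None, force_limit=None): straight line of the TCP; attitude=None keeps the orientation; velocity is the mean speed in m/s. With force_limit (N) it stops when the force on the tool has changed by that much, and returns True; else False.
- movej(angles): joint-space move.
- gripper_to(opening): finger opening in m; the grip force is fixed at half the most; returns when the fingers have stopped.
- dwell(seconds).
- inverse_kinematics(position, orientation): joint angles nearest the present ones, or None.
- read_camera(name): name is "scene" or "top" or "wrist"; returns a dict with "pixels" (384x512x3 uint8, blue, green, red), "depth" (384x512 float32, m along the optical axis (not along the pixel's ray), 0 where there is no reading), "fx", "fy", "cx", "cy" (pixels), "rvec" (rotation vector, rad) and "tvec" (3), from world to camera coordinates, as OpenCV has them; the wrist camera has in their place "tool_from_camera" (4x4, takes a point from camera to tool coordinates, whose origin is the TCP and whose axes are the flange's). Camera axes: x right, y down, z forward; pixel columns grow to the right and rows downward; lengths in m; the calibration is good to about 2 mm. A picture is of the moment at which its call begins: read the wrist's pose just before it.
A pose or a line that the arm cannot do raises PlanningError and nothing moves.
- hand_in(): hands the job in; it is judged then, once.
Trained networks look in the newest picture that a camera, given by its name, has taken for a name from the list of things; names that differ only in an ending like _2 or _b are one class to them, and where a whole thing is asked for, a point or a joint stands for the part that bears it (a point fixed in the world has none). Each returns a list of dicts, best first, with "conf" (0 to 1); they miss things now and then, are a little off and sometimes report something else, mostly with a low value. They report only what shows in the picture. A call takes as long as a camera call. They do not tell look-alikes from the thing itself.
- spot_in(camera, target): "extent" ([left, top, right, bottom] as shares, 0 to 1, of the picture: columns of its width, rows of its height, round what is visible of it).
- regions_of(camera, target): "region" (384x512 bool, what is visible of it) and "extent" ([left, top, right, bottom] as shares, 0 to 1, of the picture: columns of its width, rows of its height, round what is visible of it).
- mark_of(camera, target): "centre" ([column, row] as shares, 0 to 1, of the picture: columns of its width, rows of its height: a listed point, or the origin of a listed thing).
Readings, each from a call of its own:
- get_time(): time.
- get_qpos(): joint angles.
- get_qd(): joint speeds.
- get_joint_torque(): joint torques, N m.
- get_tool_pos(): TCP position.
- get_ee_rot(): TCP orientation.
- get_force(): force on the tool from outside, world axes, zero at the start.
- get_ft_torque(): the same for the moment, N m.
- get_opening(): finger opening in m.
- get_grasp_force(): force on a finger pad.
Only numpy, scipy, OpenCV 4.12 (cv2) and the standard library are available. Lean on these libraries where they do the work, as an engineer would, in place of code of your own. Each camera call takes 0.05 s, during which the arm holds its last target. There are 200 camera calls.

## Task

Take the red key from its blue stand and with it tighten the four cover screws of the watch test chamber clockwise in cross order (each first screw of a pass followed by the one opposite), in two passes: first give all four about half their turn, then take all four fully home against their stops. Press lightly, and do not force a screw past its stop or its insert tears loose. Then stand the key back upright in its stand, and leave the things lying around where they are.

Things in the scene. Friction and masses are not known exactly. Their poses are not given: they have to be found in the camera images.
- chamber: Watch test chamber fixed to the table: round alloy pot, 129 mm across, with a clear cover whose top is 64 mm up. Origin: centre of the underside, z up. Lower than the cover, a brass fitting reaches 82 mm out along +x and a gauge 86 mm along +y.
- cover (a point): Centre of the cover's top face, 64 mm above the table, axes as the chamber's. Four steel screws with square heads stand round it on a 90 mm circle, numbered 1 to 4 anticlockwise from above, at 45, 135, 225 and 315 degrees from its x axis. 1 is opposite 3, and 2 is opposite 4.
- key: Loose screw key, 100 mm tall, 0.13 kg, upright in its stand. Origin: centre of the lower face of its socket, z up the shaft. At the top a red paddle grip 44 mm along the key's x and 12 mm thick along its y, 64 to 100 mm above the origin: pinch it across the 12 mm. Below it a 13 mm shaft and the dark socket, 28 mm across and 29 mm tall.
- socket_mouth (a point): Mouth of the key's socket, at its lower face: a square 16.5 mm wide and 18 mm deep, sides along the key's x and y. The socket is sprung: it yields up the shaft by at most 12 mm (2 N to start it, 8 N at the end, then solid). On a head that does not line up it stays on top; turned while pressed lightly, it drops over the square once they line up.
- stand: Blue key stand, a block 80 x 80 x 32 mm fixed to the table, with a round hole 31 mm across and 26 mm deep (chamfered mouth) in the middle of its top. Origin: centre of the underside, z up.
- stand_floor (a point): Centre of the floor of the stand's hole, 6 mm above the table; the key's origin rests here.
- loupe: Black eye loupe, 33 mm across, 31 mm tall, loose, a bystander. Origin under its centre.
- watch_diver: Wrist watch with black strap lying flat, 234 x 46 x 10 mm, loose, a bystander. Origin under its middle, x along the strap.
- tape_roll: Roll of white tape, 65 mm across, 22 mm tall, loose, a bystander. Origin under its centre.
- head1 (a point): Centre of the top of cover screw 1, on its turning axis, 84 mm above the table: a cone (13 mm across below, 9 above, 4 mm high) on a square head 13.5 mm wide and 11 mm tall, above a collar 22 mm across. Axes as the chamber's; this frame does not turn with the screw.
- head2 (a point): Centre of the top of cover screw 2, on its turning axis, 84 mm above the table: a cone (13 mm across below, 9 above, 4 mm high) on a square head 13.5 mm wide and 11 mm tall, above a collar 22 mm across. Axes as the chamber's; this frame does not turn with the screw.
- head3 (a point): Centre of the top of cover screw 3, on its turning axis, 84 mm above the table: a cone (13 mm across below, 9 above, 4 mm high) on a square head 13.5 mm wide and 11 mm tall, above a collar 22 mm across. Axes as the chamber's; this frame does not turn with the screw.
- head4 (a point): Centre of the top of cover screw 4, on its turning axis, 84 mm above the table: a cone (13 mm across below, 9 above, 4 mm high) on a square head 13.5 mm wide and 11 mm tall, above a collar 22 mm across. Axes as the chamber's; this frame does not turn with the screw.
- screw1 (a joint): Turn of screw 1, rad, growing clockwise from above (tightening), needs about 0.1 N m; it stays where left. Starts at 0 to 0.15; fully home at its solid stop at 1.1; half is 0.55. At 0 the square's sides lie within 0.3 rad of the chamber's x and y, differently for each screw (threads start differently), so the value does not tell how the square stands: feel for it.
- screw2 (a joint): Turn of screw 2, rad, growing clockwise from above (tightening), needs about 0.1 N m; it stays where left. Starts at 0 to 0.15; fully home at its solid stop at 1.1; half is 0.55. At 0 the square's sides lie within 0.3 rad of the chamber's x and y, differently for each screw (threads start differently), so the value does not tell how the square stands: feel for it.
- screw3 (a joint): Turn of screw 3, rad, growing clockwise from above (tightening), needs about 0.1 N m; it stays where left. Starts at 0 to 0.15; fully home at its solid stop at 1.1; half is 0.55. At 0 the square's sides lie within 0.3 rad of the chamber's x and y, differently for each screw (threads start differently), so the value does not tell how the square stands: feel for it.
- screw4 (a joint): Turn of screw 4, rad, growing clockwise from above (tightening), needs about 0.1 N m; it stays where left. Starts at 0 to 0.15; fully home at its solid stop at 1.1; half is 0.55. At 0 the square's sides lie within 0.3 rad of the chamber's x and y, differently for each screw (threads start differently), so the value does not tell how the square stands: feel for it.
- insert1 (a joint): Turn of the brass threaded insert under screw 1, rad, 0 at the start. It must stay put; it tears loose and turns if the screw is forced against its stop with more than about 0.25 N m.
- insert2 (a joint): Turn of the brass threaded insert under screw 2, rad, 0 at the start. It must stay put; it tears loose and turns if the screw is forced against its stop with more than about 0.25 N m.
- insert3 (a joint): Turn of the brass threaded insert under screw 3, rad, 0 at the start. It must stay put; it tears loose and turns if the screw is forced against its stop with more than about 0.25 N m.
- insert4 (a joint): Turn of the brass threaded insert under screw 4, rad, 0 at the start. It must stay put; it tears loose and turns if the screw is forced against its stop with more than about 0.25 N m.
Not all that is in view belongs to the job. What is shaped like the key but purple or yellow is not meant.

How it is judged:
By the outcome, as a careful person would: the job done as asked, in the order asked, and still so for the second after the job is handed in, with the robot touching nothing.
It also fails if it takes over 72 s, if anything falls off the work surface, if the arm or the gripper's body presses on something with over 40 N, if the wrist force passes 120 N, or if a joint passes its speed limit or range.

## Working session

There is one attempt and no reset: what is moved stays moved. The work goes in short steps, each a Python script; the robot and the scene stay as the last script left them, time stands still between calls to the robot, and variables do not carry over. Pictures are saved under pics/ and viewed, at most 10 in all, crops included, and the job is handed in when it is done.

```bash
ls; mkdir -p pics
python3 - <<'E'
from plant import *
import cv2,numpy as np
ims=[]
for c in ("scene","top"):
    r=read_camera(c); cv2.imwrite(f"pics/{c}0.png",r["pixels"]); ims.append(r["pixels"])
    print(c,r["fx"],r["cx"],r["cy"],r["rvec"],r["tvec"])
    for t in ("chamber","key","stand","head1","cover","stand_floor","loupe","watch_diver","tape_roll"):
        print(t,[(np.round(np.array(d["centre"])*[512,384],1).tolist(),round(d["conf"],2)) for d in mark_of(c,t)][:5])
print(get_time())
cv2.imwrite("pics/a.png",cv2.resize(ims[1],(800,600),interpolation=cv2.INTER_CUBIC))
cv2.imwrite("pics/b.png",cv2.resize(ims[0],(800,600),interpolation=cv2.INTER_CUBIC))
E
```

```text
pics
scene 369.954672001948 253.60211583985222 200.26182093942762 [ 2.03336019 -0.8841817   0.46153658] [-0.34913626  0.33338203  0.68501421]
chamber [([265.9, 248.2], 0.55)]
key [([194.6, 231.9], 0.9), ([153.3, 208.6], 0.87), ([169.9, 216.1], 0.84), ([198.7, 201.0], 0.68)]
stand [([196.8, 201.8], 0.79)]
head1 [([264.5, 211.8], 0.66), ([248.0, 221.4], 0.65), ([280.6, 221.3], 0.6), ([267.0, 236.0], 0.56)]
cover [([268.4, 227.3], 0.59), ([267.3, 235.4], 0.36)]
stand_floor [([199.3, 200.4], 0.84)]
loupe [([338.7, 230.7], 0.45)]
watch_diver [([336.9, 309.5], 0.64), ([198.3, 202.4], 0.27)]
tape_roll [([215.7, 182.1], 0.56)]
top 496.35077951913865 259.11907080448685 181.07232010668287 [ 2.21302902 -2.16231475  0.11870726] [0.00780539 0.58782144 1.26492027]
chamber [([275.9, 206.4], 0.63), ([169.0, 198.1], 0.31)]
key [([132.8, 239.9], 0.63), ([206.5, 236.9], 0.62), ([164.3, 196.6], 0.61)]
stand [([170.0, 197.9], 0.71)]
head1 [([288.9, 216.5], 0.97), ([292.6, 193.7], 0.97), ([267.5, 217.8], 0.79), ([264.7, 189.9], 0.55)]
cover [([280.1, 205.9], 0.9)]
stand_floor [([168.5, 195.1], 0.84)]
loupe []
watch_diver [([369.2, 221.3], 0.72), ([315.6, 137.2], 0.48)]
tape_roll [([146.5, 154.8], 0.84)]
1.0
```

View pics/a.png

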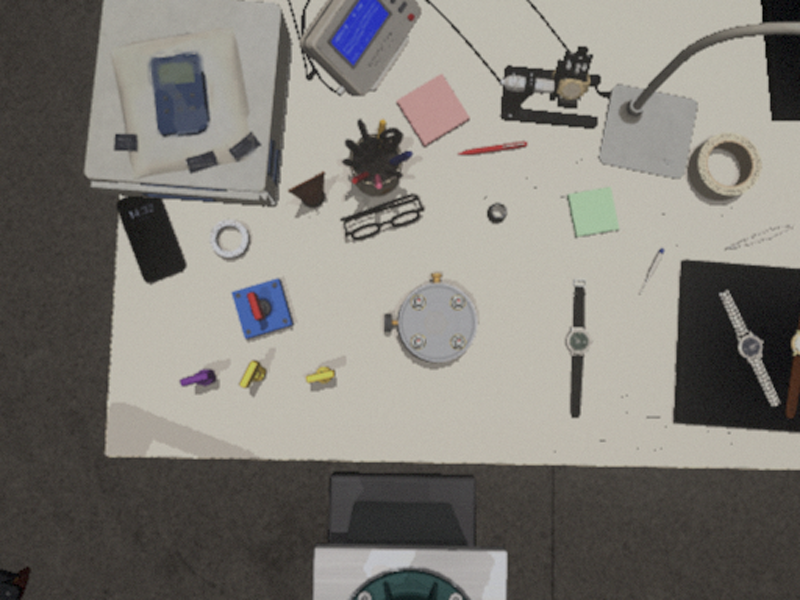

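View pics/b.png

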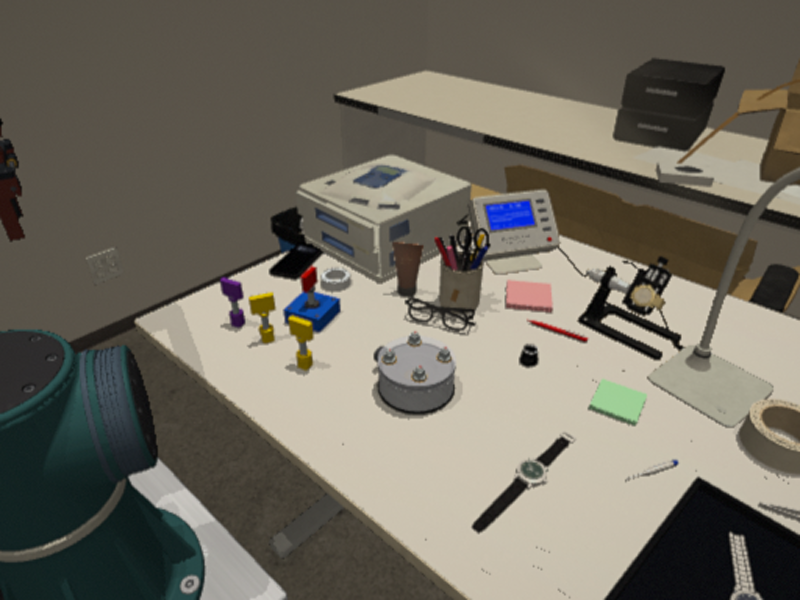

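The top picture (800-wide) shows the red key in the blue stand at (260,305), the chamber at (437,322) with the gauge on the left (+y) and brass fitting at the top (+x). Things that could be mistaken for the key, in 512-px top coordinates: red (168,197), purple (128,243), yellow (162,240) and (205,241). I choose red, in the blue stand.

```bash
cat > h.py <<'E'
from plant import *
import cv2,numpy as np
from scipy.spatial.transform import Rotation as R
def cam(c):
    """picture dict with world pose: p_world = Rw @ p_cam + ow"""
    p,r=np.array(get_tool_pos()),np.array(get_ee_rot())
    d=read_camera(c)
    if c=="wrist":
        T=np.array(d["tool_from_camera"]); d["Rw"]=r@T[:3,:3]; d["ow"]=r@T[:3,3]+p
    else:
        M=cv2.Rodrigues(np.array(d["rvec"]))[0]; d["Rw"]=M.T; d["ow"]=-M.T@np.array(d["tvec"]).ravel()
    return d
def onplane(d,px,z):
    v=d["Rw"]@np.array([(px[0]-d["cx"])/d["fx"],(px[1]-d["cy"])/d["fy"],1])
    return d["ow"]+v*(z-d["ow"][2])/v[2]
def cloud(d):
    v,u=np.mgrid[:384,:512]; Z=d["depth"]
    P=np.stack([(u-d["cx"])/d["fx"]*Z,(v-d["cy"])/d["fy"]*Z,Z],-1)@d["Rw"].T+d["ow"]
    P[Z==0]=np.nan; return P
def marks(c,t,d,z,lo=.3): return [(np.round(onplane(d,np.array(m["centre"])*[512,384],z),4),round(m["conf"],2)) for m in mark_of(c,t) if m["conf"]>lo]
def down(yaw):
    """tool down, tool y (closing line) at yaw degrees from world y"""
    return R.from_euler("z",yaw,degrees=True).as_matrix()@np.diag([1.,-1,-1])
def redmask(d):
    h=cv2.cvtColor(d["pixels"],cv2.COLOR_BGR2HSV); return ((h[...,0]<8)|(h[...,0]>172))&(h[...,1]>130)&(h[...,2]>50)
E
python3 - <<'E'
from h import *
np.set_printoptions(suppress=True,precision=4)
print(np.array(get_ee_rot()))
d=cam("top"); P=cloud(d)
for t,z in (("head1",.084),("cover",.064),("stand",0.0),("stand_floor",.006),("tape_roll",0),("key",.006)):
    print(t,marks("top",t,d,z))
m=redmask(d)&(P[...,2]>.06)&(P[...,2]<.2)&(P[...,1]>.25)&(P[...,0]>.3)
q=P[m]; print("red",m.sum(),q.mean(0),q[:,2].max())
c=cv2.minAreaRect(np.argwhere(m)[:,::-1].astype(np.float32)); print(c)
d=cam("wrist"); print(np.array(d["tool_from_camera"]),d["fx"],d["cx"],d["cy"])
E
```

```text
[[-0.9557  0.2944 -0.    ]
 [ 0.2944  0.9557 -0.0001]
 [-0.     -0.0001 -1.    ]]
head1 [(array([ 0.49  , -0.0058,  0.084 ]), 0.8), (array([0.5371, 0.2465, 0.084 ]), 0.72), (array([0.5622, 0.0034, 0.084 ]), 0.69), (array([ 0.4921, -0.0595,  0.084 ]), 0.62), (array([0.5326, 0.2369, 0.084 ]), 0.62), (array([ 0.5534, -0.0563,  0.084 ]), 0.59)]
cover [(array([ 0.5183, -0.0354,  0.064 ]), 0.71)]
stand [(array([0.5341, 0.2534, 0.    ]), 0.93)]
stand_floor [(array([0.542 , 0.2599, 0.006 ]), 0.97)]
tape_roll [(array([0.6514, 0.3243, 0.    ]), 0.7)]
key [(array([0.4349, 0.2667, 0.006 ]), 0.76), (array([0.539 , 0.2655, 0.006 ]), 0.75), (array([0.4329, 0.1515, 0.006 ]), 0.7), (array([0.4187, 0.3431, 0.006 ]), 0.56)]
red 64 [0.542  0.2572 0.1048] 0.11009281769704682
((162.49057006835938, 195.21697998046875), (15.796463012695312, 4.39553689956665), 74.05460357666016)
[[-0.0001 -0.9694 -0.2455  0.0669]
 [ 1.      0.0001 -0.0006 -0.001 ]
 [ 0.0006 -0.2455  0.9694 -0.1613]
 [ 0.      0.      0.      1.    ]] 274.0073126252285 261.09816574203495 195.42910453338425
```

Run:
```python
from h import *
np.set_printoptions(suppress=True,precision=4)
t0=get_time()
move_pose([0.522,-0.033,.26],down(180)); print("t",get_time()-t0)
d=cam("wrist"); cv2.imwrite("pics/w1.png",d["pixels"]); np.savez("pics/w1.npz",**{k:d[k] for k in("pixels","depth","Rw","ow","fx","fy","cx","cy")})
for t,z in (("head1",.084),("cover",.064),("chamber",0)): print(t,marks("wrist",t,d,z))
t0=get_time(); q=list(get_qpos()); q[5]+=2; movej(q); print("movej 2deg",get_time()-t0, get_ft_torque(),get_force())
move_pose([0.538,0.257,.26],down(196))
d2=cam("wrist"); np.savez("pics/w2.npz",**{k:d2[k] for k in("pixels","depth","Rw","ow","fx","fy","cx","cy")})
for t,z in (("key",.006),("stand",0),("stand_floor",.006)): print(t,marks("wrist",t,d2,z))
print(get_ft_torque(),get_force(),get_time())
P=cloud(d2); m=redmask(d2); q=P[m&(abs(P[...,2]-.106)<.004)]; print(m.sum(),len(q),q.mean(0))
xy=q[:,:2].astype(np.float32); print(cv2.minAreaRect(xy*1000))
b=(d2["pixels"][...,0]>90)&(d2["pixels"][...,2]<70)&(abs(P[...,2]-.032)<.004); print("blue",b.sum(),cv2.minAreaRect((P[b][:,:2]*1000).astype(np.float32)),P[b][:,2].mean())
im=np.hstack([d["pixels"][60:340,100:420],d2["pixels"][60:340,100:420]]); cv2.imwrite("pics/c.png",cv2.resize(im,(800,350)))
```

```text
t 2.4833000000000003
head1 [(array([ 0.5537, -0.0653,  0.084 ]), 0.89), (array([ 0.4904, -0.066 ,  0.084 ]), 0.7), (array([ 0.5048, -0.0369,  0.084 ]), 0.7), (array([ 0.5503, -0.0023,  0.084 ]), 0.66)]
cover [(array([ 0.5189, -0.0335,  0.064 ]), 0.67)]
chamber [(array([ 0.524 , -0.0386,  0.    ]), 0.81), (array([ 0.5314, -0.0331,  0.    ]), 0.32)]
movej 2deg 0.25 [ 0.0355  0.0018 -0.0264] [ 0.9648  0.6268 -0.4061]
key [(array([0.4311, 0.2659, 0.006 ]), 0.94), (array([0.4236, 0.3436, 0.006 ]), 0.65), (array([0.4332, 0.1491, 0.006 ]), 0.64)]
stand [(array([0.542 , 0.2528, 0.    ]), 0.96)]
stand_floor [(array([0.5386, 0.2515, 0.006 ]), 0.57)]
[ 0.0174  0.0501 -0.0173] [-0.8297 -0.5715  0.1738] 5.65
326 296 [0.5366 0.2532 0.105 ]
((538.1376953125, 253.3286895751953), (40.94199752807617, 10.897931098937988), 18.047107696533203)
blue 2123 ((538.2603759765625, 253.03004455566406), (77.29975891113281, 76.08744812011719), 17.968412399291992) 0.031244433115871047
```

View pics/c.png

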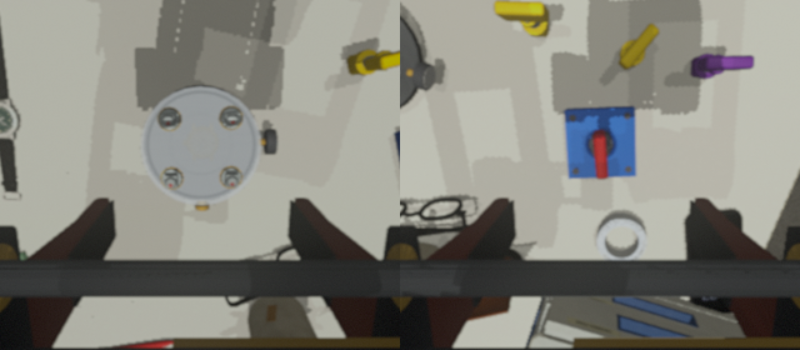

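The left half of the crop shows the chamber with its four heads (gauge to the right, brass fitting below). The right half shows the red key in the blue stand at about (600,155), with yellow and purple lookalikes above it. Red is confirmed.

Run:
```python
from h import *
np.set_printoptions(suppress=True,precision=4)
d=dict(np.load("pics/w1.npz")); P=cloud(d)
m=(P[...,2]>.076)&(P[...,2]<.09)&(np.hypot(P[...,0]-.52,P[...,1]+.034)<.075)
n,l,s,c=cv2.connectedComponentsWithStats(m.astype(np.uint8))
C=[]
for i in range(1,n):
    if s[i,4]>15:
        q=P[l==i]; t=q[q[:,2]>.0815]; ctr=(np.percentile(q[:,:2],2,axis=0)+np.percentile(q[:,:2],98,axis=0))/2
        print(s[i,4],c[i],ctr,t.mean(0) if len(t) else None,np.ptp(q[:,:2],axis=0),q[:,2].max()); C.append(ctr)
cv=(abs(P[...,2]-.064)<.005)&(np.hypot(P[...,0]-.52,P[...,1]+.034)<.1)
(x,y),r=cv2.minEnclosingCircle((P[cv][:,:2]*1000).astype(np.float32)); print("cover",x,y,r,np.median(P[cv][:,2]))
C=np.array(C)
if len(C)==4:
    o=C.mean(0); v=C-o; a=np.degrees(np.arctan2(v[:,1],v[:,0])); print(o,np.hypot(*v.T),a,(a-45+45)%90-45)
```

```text
122 [285.6557 154.9836] [ 0.4894 -0.0031] [ 0.4894 -0.0028  0.083 ] [0.0149 0.0139] 0.08476127241469011
122 [234.6803 156.0164] [ 0.491  -0.0664] [ 0.491  -0.0664  0.0831] [0.0126 0.0137] 0.0850587453983449
113 [285.4602 204.0442] [ 0.5531 -0.0016] [ 0.553  -0.0019  0.083 ] [0.0137 0.0142] 0.08464792307198926
115 [236.7391 205.087 ] [ 0.5546 -0.0648] [ 0.5541 -0.065   0.0833] [0.0141 0.0133] 0.08548959414992535
cover 522.0643310546875 -33.98799133300781 64.28343963623047 0.06338091046918881
[ 0.522 -0.034] [0.0449 0.0449 0.0449 0.0448] [ 136.5742 -133.7301   46.1968  -43.4213] [1.5742 1.2699 1.1968 1.5787]
```

```bash
cat >> h.py <<'E'
STAND=np.array([.5382,.2532]); SY=198; CH=np.array([.522,-.034]); CY=1.4; H=.066
def head(i): a=np.radians(CY+45+90*(i-1)); return CH+.045*np.array([np.cos(a),np.sin(a)])
def ft(n=8):
    f=[];t=[]
    for _ in range(n): f.append(get_force()); t.append(get_ft_torque()); dwell(.01)
    return np.mean(f,0),np.mean(t,0)
E
python3 - <<'E'
from h import *
np.set_printoptions(suppress=True,precision=3)
gripper_to(.05); A=down(SY)
move_pose([*STAND,.14],A); print(get_time())
t=get_time(); print("ft",ft(),get_time()-t); print(np.std([get_ft_torque() for _ in range(20)],0),get_time()-t)
print(movel([*STAND,.006+H],.08,force_limit=6),get_tool_pos()); b=ft()
gripper_to(0.0); print("open",get_opening(),get_grasp_force()); a=ft(); print(b,a,get_tool_pos())
movel([*STAND,.12+H],.08); print(ft(),get_opening(),get_time())
d=cam("wrist"); cv2.imwrite("pics/d.png",d["pixels"])
E
```

```text
6.95
ft (array([ 0.239, -0.047,  0.579]), array([ 0.044, -0.011,  0.016])) 0.06669999999999998
[0. 0. 0.] 0.06669999999999998
False [0.539 0.253 0.072]
open 0.011688313977015143 29.985555857419968
(array([0.046, 0.1  , 0.184]), array([ 0.026,  0.011, -0.002])) (array([-0.052,  0.39 ,  0.196]), array([ 0.092, -0.008, -0.008])) [0.538 0.253 0.072]
(array([-0.293,  0.239, -1.336]), array([0.032, 0.014, 0.008])) 0.012070309115029843 10.4667
```

View pics/d.png

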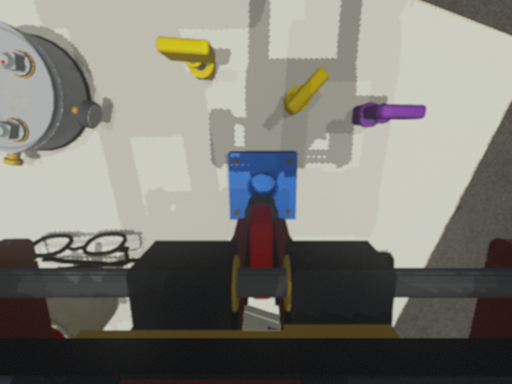

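The red key is held squarely between the pads, above the empty stand (hole at about (263,183)). Next I try screw 1 with step-by-step sensing.

```bash
cat >> h.py <<'E'
def rot(deg):
    """turn the key clockwise about the tool axis"""
    q=list(get_qpos()); q[5]+=deg; movej(q)
def engage(i,yaw,press=.072):
    """lower on head i with key yaw; sweep clockwise until it drops. returns baseline torque z"""
    h=head(i); move_pose([*h,.1+H],down(yaw)); f0,t0=ft()
    hit=movel([*h,press+H],.06,force_limit=14); f,t=ft(); s=0
    print(f"#{i} yaw {yaw:.1f} hit {hit} dF",(f-f0).round(2),"dT",(t-t0).round(3))
    while (f-f0)[2]>2.5 and s<36:
        rot(4); s+=4; f,t=ft()
    print("  swept",s,"dF",(f-f0).round(2),"dTz",round((t-t0)[2],3),"z",round(get_tool_pos()[2]-H,4))
    return t0[2],(f-f0)[2]<2.5
def feel(t0,step,thr,maxdeg,n=8,verb=True):
    s=0; L=[]
    while s<maxdeg:
        rot(step); s+=step; z=ft(n)[1][2]-t0; L.append(round(float(z),3))
        if z>thr: break
    print("  feel",s,L); return s,z>thr
E
python3 - <<'E'
from h import *
np.set_printoptions(suppress=True,precision=3)
t0,ok=engage(1,CY+183)
if ok:
    print(feel(t0,3,.06,36),get_time(),get_qpos()[5])
E
```

```text
#1 yaw 184.4 hit False dF [ 0.2  -0.41 -0.28] dT [ 0.004  0.066 -0.018]
  swept 0 dF [ 0.2  -0.41 -0.28] dTz -0.018 z 0.0719
  feel 33 [0.018, 0.017, -0.003, 0.005, 0.006, 0.01, 0.031, 0.031, 0.057, 0.05, 0.095]
(33, np.True_) 15.75 -69.88338411812367
```

Run:
```python
from h import *
np.set_printoptions(suppress=True,precision=3)
for s in (3,3,9,12): rot(s); f,t=ft(); print(f,t,end=" ")
d=cam("wrist"); cv2.imwrite("pics/e.png",d["pixels"]); print(get_time(),get_qpos()[5])
```

```text
[-0.782  3.936 -1.006] [0.906 0.189 0.08 ] [-0.762  3.89  -1.156] [0.943 0.149 0.081] [-0.07   4.442 -1.278] [1.108 0.067 0.041] [ 0.151  5.432 -1.966] [1.18  0.018 0.046] 17.1583 -43.52855081845486
```

View pics/e.png

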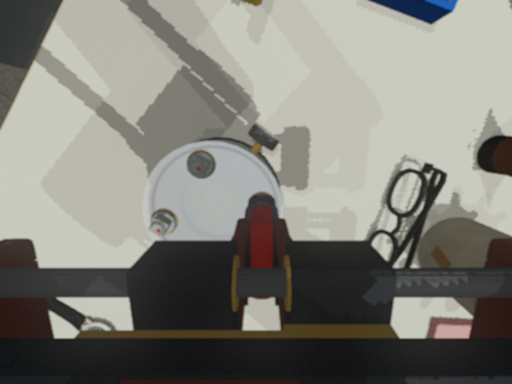

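Run:
```python
from h import *
np.set_printoptions(suppress=True,precision=3)
p=np.array(get_tool_pos()); print(p-np.array([*head(1),H]))
for k in (1,2):
    movel(p+[0,.001*k,0],.02); print(*ft(6),get_time())
```

```text
[-0.     0.001  0.072]
[-0.322  1.305 -2.513] [0.243 0.142 0.055] 17.4583
[-0.396 -4.012 -2.053] [-0.997  0.214  0.03 ] 17.7583
```

Run:
```python
from h import *
np.set_printoptions(suppress=True,precision=3)
p=np.array(get_tool_pos()); print(p[:2]-head(1))
movel(p-[0,.0008,0],.02); print(*ft(6))
q=get_qpos()[5]; rot(2); print(get_qpos()[5]-q,*ft(6),get_time(),get_qpos()[5])
rot(-6);print(*ft(6));
movel(np.array(get_tool_pos())+[0,0,.03],.1)
move_pose([*CH+[.0,0],.26],down(180)); 
d=cam("wrist");np.savez("pics/w3.npz",**{k:d[k] for k in("pixels","depth","Rw","ow","fx","fy","cx","cy")}); print(ft(6),get_time())
a=np.load("pics/w1.npz")["pixels"][130:230,210:310]; b=d["pixels"][130:230,210:310]
cv2.imwrite("pics/f.png",cv2.resize(np.hstack([a,b]),(800,400),interpolation=cv2.INTER_CUBIC))
```

```text
[-0.     0.002]
[-0.11  -0.143 -2.355] [-0.075  0.126  0.036]
1.960899847215785 [-0.362 -0.375 -2.228] [-0.141  0.096  0.058] 18.3583 -41.34941921625088
[-0.284 -0.556 -1.5  ] [-0.113  0.123  0.   ]
(array([-0.049,  0.159, -1.703]), array([ 0.014, -0.   , -0.015])) 20.1083
```

View pics/f.png

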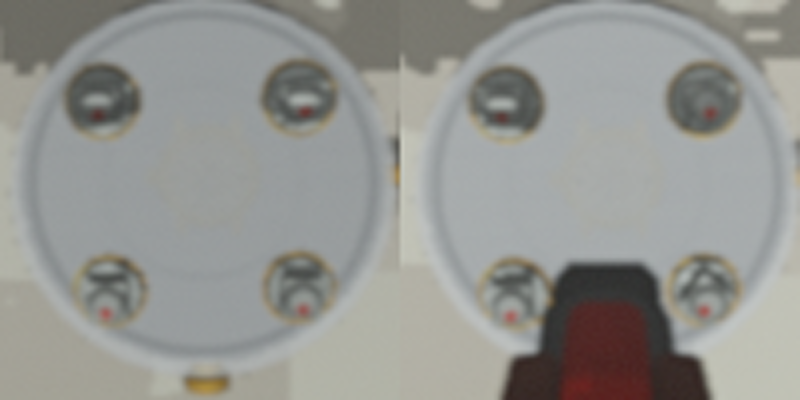

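The crops (before left, after right) show screw 1 at bottom right, (300,290) before and (700,290) after. Its square has visibly turned, by roughly 30°. Contact showed a hand–head offset of about 1.2 mm along +y, so I add that correction plus force centring.

```bash
cat >> h.py <<'E'
import json
CH=CH+[0,.0012]; STAND=STAND+[-.0004,.0011]
def yaw(): r=np.array(get_ee_rot()); return np.degrees(np.arctan2(r[1,0],r[0,0]))%360
def centre(f0,n=5):
    f=ft(n)[0]-f0; c=np.clip(f[:2]/4500,-.0012,.0012)
    if np.hypot(*c)>.0003: movel(np.array(get_tool_pos())+[*c,0],.03)
    print("  centring",(c*1000).round(2)); return c
def pass1(i):
    t0,ok=engage(i,CY+183)
    if not ok: return False
    f0=ft(3)[0]; s,hit=feel(t0,4,.05,40,5)
    if not hit: return False
    centre(f0)
    for a in (13,14): rot(a); f,t=ft(5); print("  turn",a,(f-f0).round(2),round(t[2]-t0,3))
    rot(-6)
    try: Y=json.load(open("y.json"))
    except OSError: Y={"1":137.3}
    Y[str(i)]=yaw(); json.dump(Y,open("y.json","w"))
    movel(np.array(get_tool_pos())+[0,0,.03],.12); print("  done",round(yaw(),1),get_time(),get_opening()); return True
E
python3 - <<'E'
from h import *
print(pass1(3))
E
```

```text
#3 yaw 184.4 hit False dF [ 0.04 -0.02  5.2 ] dT [ 0.039 -0.113  0.022]
  swept 36 dF [-0.79 -0.66  5.55] dTz -0.0 z 0.0727
False
```

Run:
```python
from h import *
print(yaw(),(np.array(get_tool_pos())[:2]-head(3))*1000)
rot(-36); 
for k in range(5):
    f,t=ft(4); print(round(yaw(),1),f.round(2),t.round(3))
    if f[2]<1.5: break
    rot(-5)
print(get_time())
```

```text
149.65701607589332 [0.75074583 0.23096219]
185.6 [-0.7  -0.09 -1.4 ] [ 0.06   0.128 -0.013]
24.8917
```

```bash
sed -i 's/^def pass1(i):/def pass1(i,pre=None):/; s/^    t0,ok=engage(i,CY+183)/    t0,ok=engage(i,CY+183) if pre is None else (pre,True)/' h.py
python3 - <<'E'
from h import *
print(pass1(3,-.01))
E
```

```text
feel 24 [0.025, 0.007, 0.023, 0.031, 0.026, 0.073]
  centring [-0.42 -0.32]
  turn 13 [-0.48  0.92  0.09] 0.028
  turn 14 [ 0.22  1.99 -0.05] 0.025
  done 141.8 28.3667 0.01176155155836394
True
```

Run:
```python
from h import *
move_pose([*CH+[.06,0],.20],down(180))
d=cam("wrist");np.savez("pics/w4.npz",**{k:d[k] for k in("pixels","depth","Rw","ow","fx","fy","cx","cy")}); print(get_time())
rows=[]
# rectified top views: plane z=.080 around each head, 28 mm window; up=+x world, left=+y
for d in (dict(np.load("pics/w1.npz")),d):
    t=[]
    for i in (1,2,3,4):
        h=head(i)-[0,.0012]; W=[]
        for sx,sy in ((.014,.014),(.014,-.014),(-.014,-.014),(-.014,.014)):
            v=d["Rw"].T@(np.array([h[0]+sx,h[1]+sy,.080])-d["ow"]); W.append([d["fx"]*v[0]/v[2]+d["cx"],d["fy"]*v[1]/v[2]+d["cy"]])
        M=cv2.getPerspectiveTransform(np.float32(W),np.float32([[0,0],[199,0],[199,199],[0,199]]))
        t.append(cv2.warpPerspective(d["pixels"],M,(200,200),flags=cv2.INTER_CUBIC))
    rows.append(np.hstack(t))
cv2.imwrite("pics/g.png",cv2.convertScaleAbs(np.vstack(rows),alpha=1.4))
```

```text
29.0167
```

View pics/g.png

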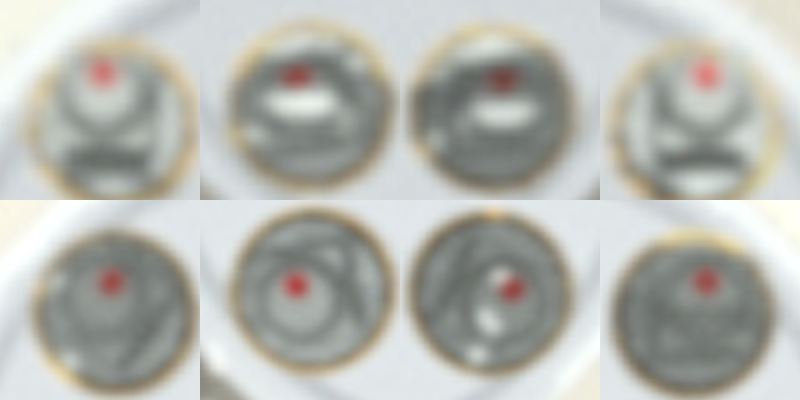

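The red dot on each cone top is off-centre and works as an index mark. The top row is before and the bottom row is now: dots 1 and 3 have moved to the right (clockwise), while 2 and 4 still point up (+x). I'll measure it.

```bash
cat >> h.py <<'E'
def dots(d,verb=True):
    """angle of each head's red dot about its axis (deg, world), from the cone-top plane"""
    m=d["pixels"].astype(int); w=np.clip(m[...,2]-np.maximum(m[...,0],m[...,1])-15,0,None); out={}
    for i in (1,2,3,4):
        best=None; h=head(i)-[0,.0012]; v=d["Rw"].T@(np.array([*h,.084])-d["ow"]); u0=np.array([d["fx"]*v[0]/v[2]+d["cx"],d["fy"]*v[1]/v[2]+d["cy"]])
        yy,xx=np.mgrid[:384,:512]; k=np.where(np.hypot(xx-u0[0],yy-u0[1])<.0065*d["fx"]/v[2],w,0)
        if k.sum()<60: out[i]=None; continue
        px=np.array([(k*xx).sum(),(k*yy).sum()])/k.sum(); o=onplane(d,px,.084)[:2]-h
        out[i]=((o*1000).round(2),round(float(np.degrees(np.arctan2(o[1],o[0]))),1))
    return out
E
python3 - <<'E'
from h import *
for n in ("w1","w3","w4"): print(n,dots(dict(np.load(f"pics/{n}.npz"))))
E
```

```text
w1 {1: (array([ 2.57, -0.85]), -18.3), 2: (array([ 2.77, -0.  ]), -0.1), 3: None, 4: (array([ 2.35, -0.58]), -13.9)}
w3 {1: (array([ 2.03, -2.12]), -46.3), 2: (array([2.54, 0.  ]), 0.1), 3: None, 4: (array([ 2.37, -0.54]), -12.9)}
w4 {1: (array([ 1.87, -2.11]), -48.5), 2: (array([2.42, 0.07]), 1.7), 3: (array([ 1.77, -1.33]), -36.9), 4: (array([ 1.91, -0.46]), -13.6)}
```

```bash
sed -i 's/def dots(d,verb=True):/def dots(d,thr=15):/; s/m\[...,1\])-15,0,None)/m[...,1])-thr,0,None)/' h.py
python3 - <<'E'
from h import *
for n in ("w1","w3","w4"):
  for th in (3,8): print(n,th,dots(dict(np.load(f"pics/{n}.npz")),th))
E
```

```text
w1 3 {1: (array([ 2.84, -0.8 ]), -15.7), 2: (array([ 2.75, -0.05]), -1.0), 3: (array([ 2.23, -0.08]), -2.1), 4: (array([ 2.56, -0.58]), -12.8)}
w1 8 {1: (array([ 2.67, -0.83]), -17.2), 2: (array([ 2.77, -0.08]), -1.6), 3: (array([ 2.29, -0.08]), -1.9), 4: (array([ 2.44, -0.58]), -13.4)}
w3 3 {1: (array([ 2.1 , -2.09]), -44.9), 2: (array([2.54, 0.06]), 1.3), 3: (array([ 2.25, -0.25]), -6.3), 4: (array([ 2.45, -0.48]), -11.1)}
w3 8 {1: (array([ 2.09, -2.14]), -45.6), 2: (array([2.58, 0.07]), 1.5), 3: (array([ 2.22, -0.19]), -4.8), 4: (array([ 2.33, -0.48]), -11.6)}
w4 3 {1: (array([ 1.86, -2.12]), -48.7), 2: (array([2.41, 0.06]), 1.5), 3: (array([ 1.8 , -1.33]), -36.6), 4: (array([ 1.93, -0.48]), -14.1)}
w4 8 {1: (array([ 1.85, -2.13]), -49.0), 2: (array([2.4 , 0.07]), 1.7), 3: (array([ 1.79, -1.33]), -36.6), 4: (array([ 1.94, -0.51]), -14.6)}
```

```bash
sed -i 's/^def pass1(i,pre=None):/def pass1(i,pre=None,k=CY+183):/; s/engage(i,CY+183) if/engage(i,k) if/' h.py
python3 - <<'E'
import re
s=open("h.py").read()
s=s.replace("""    while (f-f0)[2]>2.5 and s<36:
        rot(4); s+=4; f,t=ft()""","""    for a in (-8,16,-24,32):
        if (f-f0)[2]<2.5: break
        rot(a); s+=a; f,t=ft(5)""")
open("h.py","w").write(s)
E
python3 - <<'E'
from h import *
print(pass1(2,k=182))
E
```

```text
#2 yaw 182.0 hit False dF [ 0.28 -1.26  5.3 ] dT [-0.227 -0.19  -0.003]
  swept -8 dF [-0.75 -0.31 -0.54] dTz -0.029 z 0.072
  feel 24 [-0.031, -0.027, -0.013, 0.001, 0.048, 0.06]
  centring [-0.06 -0.09]
  turn 13 [ 0.18  1.11 -0.41] -0.008
  turn 14 [ 0.86  2.13 -0.64] -0.006
  done 146.2 33.775 0.01163165854585656
True
```

```bash
sed -i 's/L.append(round(float(z),3))/L.append((round(float(z),3),round(float(get_joint_torque()[5]),3)))/' h.py
python3 - <<'E'
from h import *
print(pass1(4,k=171))
move_pose([*CH+[.06,0],.20],down(180))
d=cam("wrist");np.savez("pics/w5.npz",**{k:d[k] for k in("pixels","depth","Rw","ow","fx","fy","cx","cy")}); print(get_time(),dots(d,5))
E
```

```text
#4 yaw 171.0 hit False dF [-0.73 -1.44 -1.17] dT [-0.234  0.223  0.013]
  swept 0 dF [-0.73 -1.44 -1.17] dTz 0.013 z 0.0717
  feel 20 [(0.005, 0.096), (0.021, 0.107), (0.045, 0.122), (0.035, 0.122), (0.078, 0.122)]
  centring [0.06 0.2 ]
  turn 13 [0.81 1.91 0.26] 0.009
  turn 14 [1.5  2.63 0.2 ] 0.007
  done 131.3 38.0167 0.011946419841595243
True
38.8417 {1: (array([ 2.1 , -2.05]), -44.3), 2: (array([ 2.63, -1.17]), -24.1), 3: (array([ 2.15, -1.28]), -30.7), 4: (array([ 1.82, -1.89]), -46.1)}
```

```bash
cat >> h.py <<'E'
Y={1:137.3,3:141.8,2:146.2,4:131.3}
def steps(t0,a,n,lim,m=4):
    """n clockwise steps of a degrees; stop when the moment has risen to lim"""
    L=[]; T=get_time()
    for k in range(n):
        q=get_qpos()[5]; rot(a); z=ft(m)[1][2]-t0; L.append((round(float(z),3),round(get_qpos()[5]-q,2)))
        if z>lim: break
    print("  steps",L,"t",round(get_time()-T,2)); return z>lim
E
python3 - <<'E'
from h import *
t0,ok=engage(1,Y[1])
print("t0",t0,ok)
if ok: rot(3); steps(t0,.7,10,.13); print(get_time())
E
```

```text
#1 yaw 137.3 hit False dF [-0.14 -0.14  0.14] dT [-0.027 -0.001  0.005]
  swept 0 dF [-0.14 -0.14  0.14] dTz 0.005 z 0.072
t0 -0.01780284066495598 True
  steps [(0.004, np.float64(0.67)), (0.018, np.float64(0.7)), (0.027, np.float64(0.7)), (0.005, np.float64(0.7)), (0.01, np.float64(0.7)), (0.016, np.float64(0.7)), (0.039, np.float64(0.7)), (0.03, np.float64(0.7)), (0.028, np.float64(0.7)), (0.036, np.float64(0.7))] t 2.83
43.4583
```

Run:
```python
from h import *
f0,_=ft(2); t0=-.018
rot(15); f,t=ft(3); print(f-f0,t[2]-t0)
print(steps(t0,1.4,7,.085,2),yaw(),get_time())
```

```text
[ 1.08243936  0.96662376 -0.09884909] 0.03427148239113255
  steps [(0.084, np.float64(1.3)), (0.117, np.float64(1.34))] t 0.53
True 109.986966778995 44.3917
```

Run:
```python
from h import *
print(steps(-.018,1.2,4,.16,4),yaw(),get_time())
```

```text
steps [(0.109, np.float64(1.16)), (0.098, np.float64(1.17)), (0.117, np.float64(1.17)), (0.096, np.float64(1.17))] t 1.13
False 105.31568362436153 45.525
```

Run:
```python
from h import *
print(steps(-.018,1.3,7,.145,2),yaw(),get_time())
```

```text
steps [(0.102, np.float64(1.27)), (0.091, np.float64(1.27)), (0.108, np.float64(1.27)), (0.069, np.float64(1.27)), (0.11, np.float64(1.27)), (0.077, np.float64(1.27)), (0.171, np.float64(1.26))] t 1.87
True 96.44191383767365 47.3917
```

```bash
sed -i 's/\.1+H\],down(yaw)/.093+H],down(yaw)/; s/\],\.06,force_limit=14)/],.07,force_limit=14)/' h.py
cat >> h.py <<'E'
def home(t0,a=1.4,n=12):
    L=[]
    for k in range(n):
        rot(a); z=ft(2)[1][2]-t0; L.append(round(float(z),3))
        if z>.135:
            z=ft(6)[1][2]-t0; L.append(("c",round(float(z),3)))
            if z>.135: break
    print("  home",L,round(yaw(),1),get_time()); return z>.135
def off(): rot(-5); movel(np.array(get_tool_pos())+[0,0,.022],.12)
def pass2(i,coarse):
    t0,ok=engage(i,Y[i])
    if not ok: return False
    rot(6+coarse); r=home(t0)
    if r: off(); print("  end",get_time())
    return r
E
python3 - <<'E'
from h import *
z=ft(5)[1][2]+.018; print(z)
if z>.13 or home(-.018,n=3):
    off(); print(get_time()); print(pass2(3,22))
E
```

```text
0.15991009407347948
48.0167
#3 yaw 141.8 hit False dF [1.69 0.96 5.39] dT [ 0.294 -0.398 -0.018]
  swept -16 dF [-0.55 -0.37 -0.7 ] dTz -0.015 z 0.0723
  home [0.086, 0.056, 0.086, 0.087, 0.051, 0.063, 0.1, 0.079, 0.055, 0.037, 0.052, 0.068] 113.5 54.4083
False
```

```bash
cat >> h.py <<'E'
def home(t0,a=2.2,n=9,thr=.122):
    L=[]
    for k in range(n):
        rot(a); z=ft(2)[1][2]-t0; L.append(round(float(z),3))
        if z>thr:
            z=ft(5)[1][2]-t0; L.append(("c",round(float(z),3)))
            if z>thr: break
    print("  home",L,round(yaw(),1),get_time()); return z>thr
def pass2(i,start,target):
    t0,ok=engage(i,start)
    if not ok: return False
    rot(yaw()-target); r=home(t0); print("  t0",t0)
    if r: off(); print("  end",get_time())
    return r
E
python3 - <<'E'
from h import *
if home(-.015):
    off(); print(get_time()); print(pass2(2,160,118))
E
```

```text
home [0.09, 0.086, 0.098, 0.108, 0.141, ('c', 0.162)] 103.0 55.7833
56.3667
#2 yaw 160.0 hit False dF [-0.08  0.64  0.26] dT [ 0.007 -0.005  0.015]
  swept 0 dF [-0.08  0.64  0.26] dTz 0.015 z 0.0718
  home [0.059, 0.082, 0.147, ('c', 0.173)] 111.8 59.3
  t0 0.00034671055319636856
  end 59.8833
True
```

Run:
```python
from h import *
print(pass2(4,136,107))
```

```text
#4 yaw 136.0 hit False dF [ 0.5  -0.21  0.63] dT [-0.012 -0.014 -0.023]
  swept 0 dF [ 0.5  -0.21  0.63] dTz -0.023 z 0.0719
  home [0.037, 0.065, 0.065, 0.046, 0.124, ('c', 0.146)] 96.7 62.8833
  t0 0.009799489600830226
  end 63.4667
True
```

Run:
```python
from h import *
S=np.array([.5382,.2532]); A=down(SY)
move_pose([*S,.075+H],A); f0,_=ft(2); print(get_time())
r=movel([*S,.0065+H],.12,force_limit=8); f,_=ft(2); print(r,get_tool_pos(),f-f0,get_time())
```

```text
64.6917
False [0.53824633 0.25288969 0.07284326] [-0.46243669  0.25254414 -0.43377838] 65.425
```

Run:
```python
from h import *
gripper_to(.05); print(get_time(),ft(2)[0])
movel([.5382,.2532,.18],.14)
d=cam("wrist"); print(get_time()); P=cloud(d); m=redmask(d)&(abs(P[...,2]-.106)<.005); print(m.sum(),P[m].mean(0) if m.any() else None)
cv2.imwrite("pics/i.png",d["pixels"])
```

```text
66.1833 [ 0.50632908  0.65559442 -0.55675433]
67.1667
507 [0.53709333 0.25193344 0.10502091]
```

View pics/i.png

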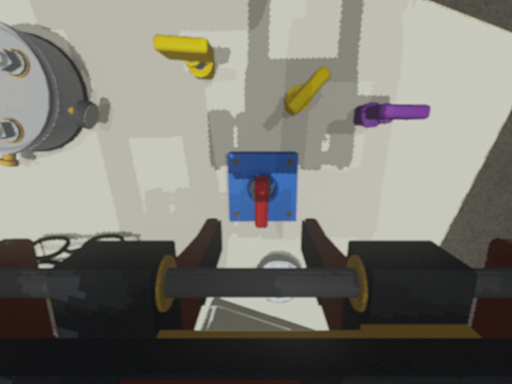

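The red key stands upright in its stand at about (262,195), with its top at z = 0.105. The gripper is clear of it, and the lookalikes in view are where they were.

```bash
python3 -c "
from plant import *
print(hand_in(),get_time())"
```

```text
the job is handed in; nothing more can be done
the job is handed in; nothing more can be done
```

I tightened all four screws in cross order (1-3-2-4) in two passes, each felt home at its stop with at most about 0.17 N m measured. I put the red key back upright in its stand and handed the job in at about 67 s; I did not check the inserts directly, and the first-pass turns of about half were only estimates.

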